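# Find the fullest tin of bearing balls by heft

### The arm

A 6-joint arm with a two-finger parallel gripper is mounted at the origin on the work surface. World frame = base frame: x ahead of the robot, y to its left, z up, the work surface at z = 0. Lengths are in m, angles in rad, forces in N, time in s.
With the tool pointing down it reaches from about 0.225 to 0.875 m from the base axis. Payload 3.4 kg.
Tool frame: the origin (TCP) lies at the very end of the fingers, on their centre line; the grasp point (between the pads) lies 19 mm behind it; z points along the fingers, y is the line along which they close (so a half turn about z gives the same grasp; the last joint's range is limited). The gripper opens to 85 mm and grips with 20 to 120 N. Pads are 22 mm wide; open, the fingers measure 114 mm over their backs; the gripper's body (76 mm by 85 mm) begins 54 mm behind the grasp point. The pads swing forward as they close: fully open they stand 13 mm farther back than shut.
Start: joints at [-1.381, 0.276, 1.505, -0, 1.361, -0.121], TCP at [0.176, -0.547, 0.231] pointing down, gripper open.
Joint ranges: [-2.89, 2.89], [-0.75, 2.08], [0.22, 2.7], [-1.18, 4.32], [0.11, 2.71], [-2.7, 2.7]. Speed limits (rad/s): [2.57, 2.57, 3.14, 3.14, 3.14, 3.14].

### API

Orientations are given as a unit quaternion [w, x, y, z].
In Python, from rig import manip, get_image, camera_info gives the robot as it stands. The module is installed in compiled form; this text tells all that it offers.
- The arm moves only by the shell command python3 -m crank 'ROWS' [FORCE]. ROWS is a JSON object of lists of equal length, an entry for each row: "translation": the shift along the tool's x, y, z in mm, a list of three; "roll": the turn about the tool's z in rad; "fingers": the opening, from 0 (shut) to 1 (fully open). A call has 1 to 8 rows; each row shifts and turns the commanded pose from where the row before left it, along the tool's axes as they then stand; what a row does not reach is not made up. A row lasts 1/10 s, in which the tool goes at most 50 mm and 8.59 degrees, less where a joint would pass 70% of its speed; a pose out of reach is approached as far as the arm can. A call is refused whole if a number of a shift passes 50 or a number of a turn 0.15, either way. A call with a gripper value outside its range is refused whole. The fingers move at their own pace and stop on an object; FORCE is the grip in N (left out, the last holds). Time passes only in rows, so rows that do not move let the fingers close. It gives the time, the measured TCP pose, the force, the opening and the grip force at its end, in the units of the state.
- manip.get_state(): the state, without advancing time (a new reading comes with each control period).
- get_image(name): name is "scene" or "top" or "wrist"; returns the picture (480x640x3 uint8, blue, green, red); there is no depth.
- camera_info(name): a dict with "mtx" (3x3 intrinsics, pixels), "rvec" (rotation vector, rad) and "tvec" (3), from world to camera coordinates, as OpenCV has them. Camera axes: x right, y down, z forward; pixel columns grow to the right and rows downward; lengths in m; the calibration is good to about 2 mm. A picture is of the moment at which its call begins: read the wrist's pose just before it. camera_info takes no time and is no camera call; for the wrist camera it gives the pose at the moment of the call.
- manip.sign_off(): hands the job in; it is judged then, once.
The state is a dict: "clock": time; "qpos": joint angles; "qd": joint speeds; "effort": joint torques, N m; "position": TCP position; "ee_rot": TCP orientation; "contact_force": force on the tool from outside, world axes, zero at the start; "moment": the same for the moment, N m; "width": finger opening in m; "gripper_force": force on a finger pad.
Only numpy, scipy, OpenCV 4.12 (cv2) and the standard library are available. Lean on these libraries where they do the work, as an engineer would, in place of code of your own. Each camera call takes 0.05 s, during which the arm holds its last target. There are 200 camera calls.

### The job

I need the fullest tin of bearing balls for a hub, and they all look alike: working along the peg rack from your left to your right, lift each of the three closed tins a few centimetres clear to feel its weight, and set it back where it stood, without dropping or tipping it, before trying the next. Finish while holding the heaviest one up for me, upright and still in the gripper with its underside at least 15 cm above the rack's board; do not put it down or let go (if the last tin is the heaviest, just keep hold of it). The other two must be left standing where they were, and the pump can, bottle, dish and tyre lever left alone.

Things in the scene. Friction and masses are not known exactly. Their poses are not given: they have to be found in the camera images.
- rack: fixed wooden peg rack: board 130 mm deep (x), 400 wide (y), 20 thick; origin under its centre, on the shelf; x away from the robot, y to its left, yaw within 0.3 rad. Pegs 12 mm thick stand 36 mm above the board at x -53 and 53, y -187.5, -62.5, 62.5, 187.5 mm, marking bays centred at y 125 (left), 0, -125 (right): a tin in each, within 14 mm of its centre
- tin_a_mid (a point): one of three look-alike closed steel tins: cylinder 60 mm across, 60 mm tall, green with a yellow band and bare steel lid (shut fast, no wider than the tin). This point is its centre, 30 mm above its underside; z up. Filled to different levels, unseen: 0.1 to 0.7 kg, the heaviest at least 0.15 kg above the next. Any tin may stand in any bay
- tin_b_mid (a point): one of three look-alike closed steel tins: cylinder 60 mm across, 60 mm tall, green with a yellow band and bare steel lid (shut fast, no wider than the tin). This point is its centre, 30 mm above its underside; z up. Filled to different levels, unseen: 0.1 to 0.7 kg, the heaviest at least 0.15 kg above the next. Any tin may stand in any bay
- tin_c_mid (a point): one of three look-alike closed steel tins: cylinder 60 mm across, 60 mm tall, green with a yellow band and bare steel lid (shut fast, no wider than the tin). This point is its centre, 30 mm above its underside; z up. Filled to different levels, unseen: 0.1 to 0.7 kg, the heaviest at least 0.15 kg above the next. Any tin may stand in any bay
- pump_can: steel pump oil can with thumb lever and long spout, to the left of the rack: 72 mm across, body 104 mm tall, spout tip 166 mm high and 105 mm out along its x; origin at the centre of its underside. Leave alone
- bottle: blue plastic bottle with white twist cap, 68 mm across, 175 mm tall, to the right of the rack; origin at the centre of its underside. Leave alone
- dish: white ceramic dish, 112 mm across, 26 mm tall, beyond the rack; origin at the centre of its underside. Leave alone
- tyre_lever: flat steel tyre lever, 130 mm long (its x) and 20 mm wide, 12 mm high, lying beyond the rack; origin at its middle, on the shelf. Leave alone
Things that resemble listed ones, but are neither listed nor needed, are in the scene too. Leave any purple, red or turquoise look-alike of the part that bears tin_a_mid alone.

How it is judged:
On the way, in this order (a step that is already met when the one before it is completed fails the run):
1. the left tin is lifted at least 15 mm off the board in the gripper, the other two standing in the other bays (((z of tin_a_mid in the frame of rack above 0.065 m and contact force between tin_a and the fingers above 0.5 N and z of each of tin_b_mid, tin_c_mid in the frame of rack below 0.056 m and y of each of tin_b_mid, tin_c_mid in the frame of rack below 0.0625 m) or (z of tin_b_mid in the frame of rack above 0.065 m and contact force between tin_b and the fingers above 0.5 N and z of each of tin_a_mid, tin_c_mid in the frame of rack below 0.056 m and y of each of tin_a_mid, tin_c_mid in the frame of rack below 0.0625 m) or (z of tin_c_mid in the frame of rack above 0.065 m and contact force between tin_c and the fingers above 0.5 N and z of each of tin_a_mid, tin_b_mid in the frame of rack below 0.056 m and y of each of tin_a_mid, tin_b_mid in the frame of rack below 0.0625 m))), for 0.2 s.
2. the middle tin is lifted at least 15 mm off the board in the gripper, the other two standing in the other bays (((z of tin_a_mid in the frame of rack above 0.065 m and contact force between tin_a and the fingers above 0.5 N and z of each of tin_b_mid, tin_c_mid in the frame of rack below 0.056 m and (y of tin_b_mid in the frame of rack above 0.0625 m or y of tin_b_mid in the frame of rack below -0.0625 m) and (y of tin_c_mid in the frame of rack above 0.0625 m or y of tin_c_mid in the frame of rack below -0.0625 m)) or (z of tin_b_mid in the frame of rack above 0.065 m and contact force between tin_b and the fingers above 0.5 N and z of each of tin_a_mid, tin_c_mid in the frame of rack below 0.056 m and (y of tin_a_mid in the frame of rack above 0.0625 m or y of tin_a_mid in the frame of rack below -0.0625 m) and (y of tin_c_mid in the frame of rack above 0.0625 m or y of tin_c_mid in the frame of rack below -0.0625 m)) or (z of tin_c_mid in the frame of rack above 0.065 m and contact force between tin_c and the fingers above 0.5 N and z of each of tin_a_mid, tin_b_mid in the frame of rack below 0.056 m and (y of tin_a_mid in the frame of rack above 0.0625 m or y of tin_a_mid in the frame of rack below -0.0625 m) and (y of tin_b_mid in the frame of rack above 0.0625 m or y of tin_b_mid in the frame of rack below -0.0625 m)))), for 0.2 s.
3. the right tin is lifted at least 15 mm off the board in the gripper, the other two standing in the other bays (((z of tin_a_mid in the frame of rack above 0.065 m and contact force between tin_a and the fingers above 0.5 N and z of each of tin_b_mid, tin_c_mid in the frame of rack below 0.056 m and y of each of tin_b_mid, tin_c_mid in the frame of rack above -0.0625 m) or (z of tin_b_mid in the frame of rack above 0.065 m and contact force between tin_b and the fingers above 0.5 N and z of each of tin_a_mid, tin_c_mid in the frame of rack below 0.056 m and y of each of tin_a_mid, tin_c_mid in the frame of rack above -0.0625 m) or (z of tin_c_mid in the frame of rack above 0.065 m and contact force between tin_c and the fingers above 0.5 N and z of each of tin_a_mid, tin_b_mid in the frame of rack below 0.056 m and y of each of tin_a_mid, tin_b_mid in the frame of rack above -0.0625 m))), for 0.2 s.
At the end, for the whole second after the job is handed in: the heaviest tin is carried by the fingers alone, underside at least 145 mm above the rack's board, within 0.25 rad of upright, slower than 0.03 m/s; the two lighter tins stand upright and still on the board, untouched, within 30 mm of where they started (((z of tin_a_mid in the frame of rack above 0.195 m and contact force between tin_a and the fingers above 2 N and angle between tin_a_mid's own z axis and vertical below 0.25 rad and linear speed of tin_a below 0.03 m/s and contact force between tin_a and rack below 0.1 N and contact force between tin_a and tin_b below 0.1 N and contact force between tin_a and tin_c below 0.1 N and contact force between tin_a and pump_can below 0.1 N and contact force between tin_a and bottle below 0.1 N and contact force between tin_a and dish below 0.1 N and contact force between tin_a and tyre_lever below 0.1 N and distance of each of tin_b_mid, tin_c_mid from where it was at the start of the episode below 0.03 m and angle between each of tin_b_mid, tin_c_mid's own z axis and vertical below 0.1 rad and linear speed of each of tin_b, tin_c below 0.02 m/s and contact force between tin_b and rack between 0.3 and 4.6 N and contact force between each of tin_b, tin_c and the fingers below 0.1 N and contact force between tin_c and rack between 0.3 and 4.6 N) or (z of tin_b_mid in the frame of rack above 0.195 m and contact force between tin_b and the fingers above 2 N and angle between tin_b_mid's own z axis and vertical below 0.25 rad and linear speed of tin_b below 0.03 m/s and contact force between tin_b and rack below 0.1 N and contact force between tin_b and tin_a below 0.1 N and contact force between tin_b and tin_c below 0.1 N and contact force between tin_b and pump_can below 0.1 N and contact force between tin_b and bottle below 0.1 N and contact force between tin_b and dish below 0.1 N and contact force between tin_b and tyre_lever below 0.1 N and distance of each of tin_a_mid, tin_c_mid from where it was at the start of the episode below 0.03 m and angle between each of tin_a_mid, tin_c_mid's own z axis and vertical below 0.1 rad and linear speed of each of tin_a, tin_c below 0.02 m/s and contact force between tin_a and rack between 0.3 and 4.6 N and contact force between each of tin_a, tin_c and the fingers below 0.1 N and contact force between tin_c and rack between 0.3 and 4.6 N) or (z of tin_c_mid in the frame of rack above 0.195 m and contact force between tin_c and the fingers above 2 N and angle between tin_c_mid's own z axis and vertical below 0.25 rad and linear speed of tin_c below 0.03 m/s and contact force between tin_c and rack below 0.1 N and contact force between tin_c and tin_a below 0.1 N and contact force between tin_c and tin_b below 0.1 N and contact force between tin_c and pump_can below 0.1 N and contact force between tin_c and bottle below 0.1 N and contact force between tin_c and dish below 0.1 N and contact force between tin_c and tyre_lever below 0.1 N and distance of each of tin_a_mid, tin_b_mid from where it was at the start of the episode below 0.03 m and angle between each of tin_a_mid, tin_b_mid's own z axis and vertical below 0.1 rad and linear speed of each of tin_a, tin_b below 0.02 m/s and contact force between tin_a and rack between 0.3 and 4.6 N and contact force between each of tin_a, tin_b and the fingers below 0.1 N and contact force between tin_b and rack between 0.3 and 4.6 N))); the arm keeps its last pose, push and grip.
It fails at once if a tin is tipped over (more than 0.6 rad) (angle between any of tin_a_mid, tin_b_mid, tin_c_mid's own z axis and vertical above 0.6 rad).
It fails at once if a tin is dropped: out of the fingers with its underside more than 15 mm above the board ((z of tin_a_mid in the frame of rack above 0.065 m and contact force between tin_a and the fingers below 0.05 N) or (z of tin_b_mid in the frame of rack above 0.065 m and contact force between tin_b and the fingers below 0.05 N) or (z of tin_c_mid in the frame of rack above 0.065 m and contact force between tin_c and the fingers below 0.05 N)).
It fails at once if a tin is knocked off the rack (z of any of tin_a_mid, tin_b_mid, tin_c_mid in the frame of rack below 0.042 m).
It fails at once if the pump can, bottle, dish or tyre lever is moved by more than 20 mm (distance of any of pump_can, bottle, dish, tyre_lever from where it was at the start of the episode above 0.02 m).
It also fails if it takes over 61 s, if anything falls off the work surface, if the arm or the gripper's body presses on something with over 40 N, if the wrist force passes 120 N, or if a joint passes its speed limit or range.

## Working session

There is one attempt and no reset: what is moved stays moved. The work goes in short steps, Python scripts to look and compute and a shell command to move; the robot and the scene stay as the last step left them, time stands still between calls to the robot, and variables do not carry over. Pictures are saved under pics/ and viewed, at most 10 in all, crops included, and the job is handed in when it is done.

```bash
mkdir -p pics
python3 - <<'E'
from rig import manip,get_image,camera_info
import cv2
print(manip.get_state())
for n in ("scene","top"):
    cv2.imwrite(f"pics/{n}0.png",get_image(n)); print(n,camera_info(n))
E
```

```text
{'clock': 0.0, 'qpos': array([-1.38097093e+00,  2.76617942e-01,  1.50615216e+00,  2.13956500e-05,
        1.36069846e+00, -1.20989080e-01]), 'qd': array([ 7.20011978e-04,  2.53463279e-03,  7.01725228e-04, -1.84767418e-03,
       -4.87932533e-05,  3.54717393e-05]), 'effort': array([ 2.41799811e-03, -4.16773975e+01, -2.45804590e+01, -2.63511129e-04,
        1.09532056e-02, -2.49012220e-05]), 'position': array([ 0.17576117, -0.54691709,  0.23041905]), 'ee_rot': array([-9.37758751e-04,  9.87948492e-01,  1.54780159e-01, -2.18219917e-05]), 'contact_force': array([0.01102244, 1.090427  , 0.13548587]), 'moment': array([-0.01391788, -0.02818364,  0.03903542]), 'gripper_force': 0.0, 'width': 0.08523487701308144}
scene {'mtx': array([[469.14690929,   0.        , 316.39924829],
       [  0.        , 469.14690929, 236.88509875],
       [  0.        ,   0.        ,   1.        ]]), 'rvec': array([ 1.41252328,  2.09758749, -0.9336514 ]), 'tvec': array([ 0.1921688 , -0.29335941,  1.50498516])}
top {'mtx': array([[436.58607596,   0.        , 319.45746129],
       [  0.        , 436.58607596, 238.50197963],
       [  0.        ,   0.        ,   1.        ]]), 'rvec': array([ 2.21781759, -2.16222628,  0.08166693]), 'tvec': array([-0.00486346,  0.55311766,  1.03315996])}
```

View pics/top0.png

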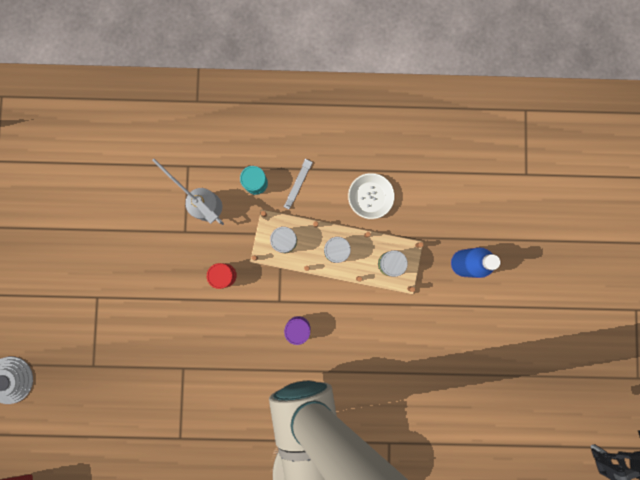

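View pics/scene0.png

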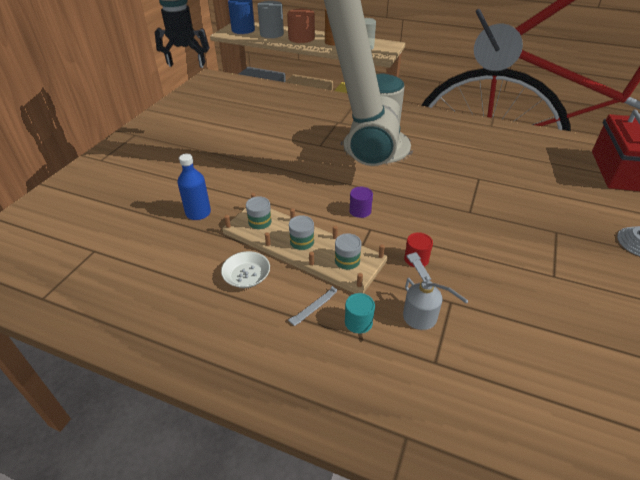

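The top view shows the three lids at about (284,239), (337,250) and (394,264). The board corners are at (262,212), (424,241), (413,293) and (251,264), and the purple, red and turquoise decoys stand off the board. The scene view agrees, with the pump can to the left of the rack, the bottle to the right, and the dish and lever beyond it.

```bash
cat > h.py <<'E'
import numpy as np,cv2
from scipy.spatial.transform import Rotation as Ro
from rig import manip,get_image,camera_info
def ray(ci,uv,z):
    R=cv2.Rodrigues(ci["rvec"])[0];c=-R.T@ci["tvec"]
    d=R.T@np.linalg.inv(ci["mtx"])@np.array([uv[0],uv[1],1.]);return c+d*(z-c[2])/d[2]
def rot(s):
    w,x,y,z=s["ee_rot"];return Ro.from_quat([x,y,z,w]).as_matrix()
def to(p,yaw,s=None):
    """shift (tool axes, mm) and roll to world point p with tool-x yaw"""
    s=s or manip.get_state();R=rot(s);y0=np.arctan2(R[1,0],R[0,0])
    print("shift",(R.T@(np.array(p)-s["position"])*1e3).round(1),"roll",round(-(yaw-y0),3),"pos",s["position"].round(4),"t",round(s["clock"],2))
E
python3 - <<'E'
from h import *
im=cv2.imread("pics/top0.png");ci=camera_info("top")
hsv=cv2.cvtColor(im,cv2.COLOR_BGR2HSV)
m=((hsv[...,1]<60)&(hsv[...,2]>90)).astype(np.uint8)
n,l,st,ce=cv2.connectedComponentsWithStats(m)
for i in range(1,n):
    if 150<st[i,4]<1500 and 220<ce[i][0]<430 and 200<ce[i][1]<300:
        pts=np.argwhere(l==i)[:,::-1].astype(np.int32)
        (c,r)=cv2.minEnclosingCircle(pts)
        print(st[i],ce[i].round(1),np.round(c,1),r,ray(ci,ce[i],.08).round(4),ray(ci,c,.08).round(4))
cs=[ray(ci,c,.02) for c in [(262,212),(424,241),(413,293),(251,264)]]
cs=np.array(cs);print(cs.round(3),cs.mean(0))
d=(cs[0]-cs[1])+(cs[3]-cs[2]);print("yaw",np.arctan2(-d[0],d[1]))
E
```

```text
[270 227  27  26 562] [283.  239.4] [283.1 239.6] 13.552325248718262 [0.5447 0.0921 0.08  ] [0.5444 0.0919 0.08  ]
[324 237  27  26 562] [336.9 249.4] [336.8 249.4] 13.473132133483887 [ 0.5251 -0.0306  0.08  ] [ 0.5251 -0.0303  0.08  ]
[380 250  28  27 591] [393.4 263. ] [393.3 263.1] 13.960819244384766 [ 0.4975 -0.1591  0.08  ] [ 0.4974 -0.159   0.08  ]
[[ 0.614  0.149  0.02 ]
 [ 0.553 -0.243  0.02 ]
 [ 0.428 -0.218  0.02 ]
 [ 0.488  0.171  0.02 ]] [ 0.52068215 -0.03487551  0.02      ]
yaw -0.1517984766288965
```

```bash
python3 -m crank '{"translation":[[0,0,0],[0,0,0],[0,0,0],[0,0,0],[0,0,0],[0,0,0],[0,0,0],[0,0,0]],"roll":[-0.137,-0.137,-0.137,-0.137,-0.137,-0.137,-0.137,-0.137],"fingers":[1,1,1,1,1,1,1,1]}' 40; python3 -c "
from h import *
to([.5447,.0921,.2],1.406)"
```

```text
clock: 0.9
position: [0.1758, -0.5471, 0.2308]
ee_rot: [-0.0, 0.761, 0.649, 0.0]
contact_force: [-0.1, 0.7, -0.0]
width: 0.0855
gripper_force: 0.0
shift [689.4 263.5  31.4] roll 0.006 pos [ 0.1758 -0.5471  0.2308] t 0.9
```

```bash
for i in 1; do python3 -m crank '{"translation":[[40,15,0],[40,15,0],[40,15,0],[40,15,0],[40,15,0],[40,15,0],[40,15,0],[40,15,0]],"roll":[0,0,0,0,0,0,0,0],"fingers":[1,1,1,1,1,1,1,1]}'; done; python3 -c "
from h import *
to([.5447,.0921,.2],1.406)"
```

```text
clock: 1.7
position: [0.3468, -0.2496, 0.2311]
ee_rot: [-0.0, 0.763, 0.647, 0.0]
contact_force: [1.2, -0.8, -0.4]
width: 0.0854
gripper_force: 0.0
shift [369.5 139.2  31.2] roll 0.0 pos [ 0.3468 -0.2496  0.2311] t 1.7
```

```bash
python3 -m crank '{"translation":[[40,15,0],[40,15,0],[40,15,0],[40,15,0],[40,15,0],[40,15,0],[40,15,0],[40,15,0]],"roll":[0,0,0,0,0,0,0,0],"fingers":[1,1,1,1,1,1,1,1]}'; python3 -c "
from h import *
to([.5447,.0921,.2],1.406)"
```

```text
clock: 2.5
position: [0.5175, 0.0465, 0.231]
ee_rot: [-0.0, 0.763, 0.647, -0.0]
contact_force: [0.7, -0.7, -0.2]
width: 0.0854
gripper_force: 0.0
shift [49.5 19.5 30.9] roll 0.001 pos [0.5175 0.0465 0.231 ] t 2.5
```

```bash
python3 -m crank '{"translation":[[25,10,0],[24.5,9.5,15],[0,0,16],[0,0,0]],"roll":[0,0,0,0],"fingers":[1,1,1,1]}'
python3 - <<'E'
from h import *
to([.5447,.0921,.034],1.406)
ci=camera_info("wrist");im=get_image("wrist");R=cv2.Rodrigues(ci["rvec"])[0]
for p in ([.5447,.0921,.08],[.5251,-.0306,.08]):
    uv=cv2.projectPoints(np.array([p]),ci["rvec"],ci["tvec"],ci["mtx"],None)[0].ravel();print(uv)
    if abs(uv).max()<2000: cv2.drawMarker(im,tuple(int(v) for v in uv),(0,0,255))
cv2.imwrite("pics/w1.png",im)
E
```

```text
clock: 2.9
position: [0.5427, 0.0911, 0.1975]
ee_rot: [-0.002, 0.762, 0.647, -0.002]
contact_force: [-0.3, -0.3, 0.1]
width: 0.0855
gripper_force: 0.0
shift [  1.6   2.8 163.5] roll 0.002 pos [0.5427 0.0911 0.1975] t 2.9
[323.78724327 238.26486308]
[323.92530675 381.05459856]
```

View pics/w1.png

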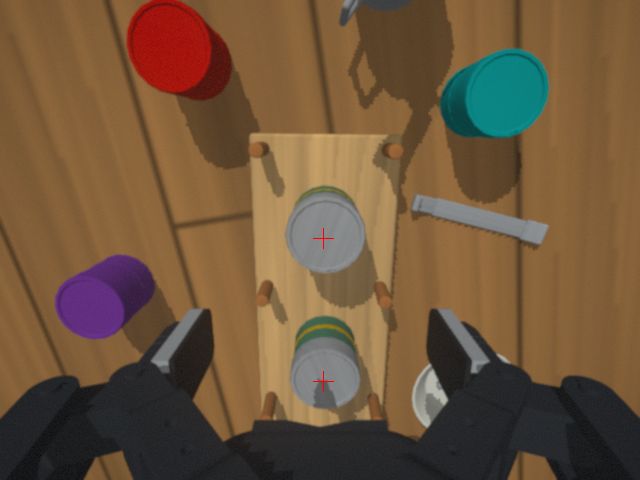

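The wrist view shows the left lid at (325,233), where I predicted (324,238), and the middle lid at (326,378), where I predicted (324,381). The gripper is square to the board, so this calls for a nudge of about 2 mm along tool x.

```bash
python3 -m crank '{"translation":[[2,1.5,30],[2,1.5,35],[0,0,35],[0,0,30],[0,0,20],[0,0,13],[0,0,0],[0,0,0]],"roll":[0,0,0,0,0,0,0,0],"fingers":[1,1,1,1,1,1,1,1]}' 40; python3 -c "
from h import *
to([.546,.0945,.034],1.406)"
```

```text
clock: 3.75
position: [0.5487, 0.0934, 0.0381]
ee_rot: [0.0, 0.763, 0.646, 0.0]
contact_force: [-0.4, 0.1, 0.3]
width: 0.0852
gripper_force: 0.0
shift [ 0.7 -2.8  4.1] roll -0.0 pos [0.5487 0.0934 0.0381] t 3.75
```

```bash
python3 -m crank '{"translation":[[0,0,0],[0,0,0],[0,0,0],[0,0,0],[0,0,0],[0,0,0],[0,0,0],[0,0,0]],"roll":[0,0,0,0,0,0,0,0],"fingers":[0.65,0.6,0.5,0.4,0.3,0.2,0.1,0]}' 40; python3 -c "
from h import *
to([.546,.0945,.034],1.406)"
```

```text
clock: 4.55
position: [0.5488, 0.0938, 0.0387]
ee_rot: [0.001, 0.763, 0.647, 0.001]
contact_force: [-0.2, -1.0, 7.1]
width: 0.0593
gripper_force: 43.1
shift [ 0.3 -2.9  4.7] roll 0.001 pos [0.5488 0.0938 0.0387] t 4.55
```

```bash
python3 -m crank '{"translation":[[0,0,-5],[0,0,-10],[0,0,-10],[0,0,-10],[0,0,-5],[0,0,0],[0,0,0],[0,0,0]],"roll":[0,0,0,0,0,0,0,0],"fingers":[0,0,0,0,0,0,0,0]}' 40;  python3 -m crank '{"translation":[[0,0,0],[0,0,0],[0,0,0],[0,0,0]],"roll":[0,0,0,0],"fingers":[0,0,0,0]}'
python3 - <<'E'
from h import *
F=[]
for i in range(6):
    get_image("wrist");F.append(manip.get_state()["contact_force"])
s=manip.get_state();print(np.mean(F,0),np.std(F,0),s["moment"],s["effort"],s["position"])
E
```

```text
clock: 5.35
position: [0.5476, 0.0938, 0.0769]
ee_rot: [-0.0, 0.763, 0.647, -0.0]
contact_force: [-0.5, 0.1, -1.7]
width: 0.0593
gripper_force: 43.3
clock: 5.75
position: [0.548, 0.0938, 0.0771]
ee_rot: [-0.0, 0.763, 0.647, -0.0]
contact_force: [0.3, -0.1, -1.0]
width: 0.0594
gripper_force: 43.3
[ 0.22492417 -0.02254616 -1.32440825] [0.35314345 0.22939119 0.17411435] [0.00918095 0.06421538 0.0003156 ] [-1.34926093e-03 -4.35991752e+01 -2.02047837e+01 -1.92677035e-03
  9.12384021e-04 -5.93442564e-06] [0.5480483  0.09384394 0.07728506]
```

```bash
python3 -m crank '{"translation":[[0,0,10],[0,0,12],[0,0,10],[0,0,4],[0,0,2],[0,0,1],[0,0,0],[0,0,0]],"roll":[0,0,0,0,0,0,0,0],"fingers":[0,0,0,0,0,0,0,0]}'; python3 -m crank '{"translation":[[0,0,0],[0,0,0],[0,0,0],[0,0,0],[0,0,0],[0,0,0]],"roll":[0,0,0,0,0,0],"fingers":[0.8,0.9,1,1,1,1]}'; python3 -c "
from h import *
to([.5447,.0921,.034],1.406)"
```

```text
clock: 6.85
position: [0.5475, 0.0938, 0.0388]
ee_rot: [-0.0, 0.763, 0.647, -0.0]
contact_force: [-3.2, 0.3, 5.0]
width: 0.0591
gripper_force: 43.7
clock: 7.45
position: [0.5481, 0.0938, 0.0382]
ee_rot: [0.0, 0.763, 0.647, -0.0]
contact_force: [-0.2, 0.4, 0.6]
width: 0.0856
gripper_force: 0.0
shift [-2.3 -3.1  4.2] roll 0.001 pos [0.5481 0.0938 0.0382] t 7.45
```

```bash
python3 -m crank '{"translation":[[0,0,-15],[0,0,-40],[0,0,-40],[0,0,-45],[-30,-0.5,-20],[-47,-1,0],[-47,0,0],[0,0,0]],"roll":[0,0,0,0,0,0,0,0],"fingers":[1,1,1,1,1,1,1,1]}'
python3 - <<'E'
from h import *
to([.526,-.0285,.034],1.406)
ci=camera_info("wrist");im=get_image("wrist")
for p in ([.5447,.0921,.08],[.5251,-.0306,.08],[.4975,-.159,.08]):
    uv=cv2.projectPoints(np.array([p]),ci["rvec"],ci["tvec"],ci["mtx"],None)[0].ravel();print(uv)
    if abs(uv).max()<2000: cv2.drawMarker(im,tuple(int(v) for v in uv),(0,0,255))
cv2.imwrite("pics/w2.png",im)
E
```

```text
clock: 8.25
position: [0.5255, -0.0332, 0.1987]
ee_rot: [0.001, 0.764, 0.645, -0.001]
contact_force: [0.3, 0.6, 0.2]
width: 0.0852
gripper_force: 0.0
shift [  5.2  -0.5 164.7] roll -0.004 pos [ 0.5255 -0.0332  0.1987] t 8.25
[316.88958161  49.47060901]
[319.0995111  236.15496087]
[312.59561628 385.7000024 ]
```

View pics/w2.png

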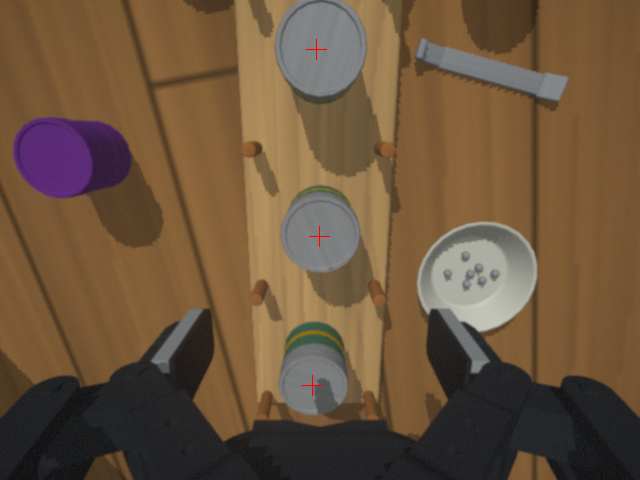

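The left tin stands upright at (321,49), about 3 mm from where it started. The middle lid is at (320,233), midway between the fingers.

```bash
python3 -m crank '{"translation":[[3,0,30],[2,0,35],[0,0,35],[0,0,30],[0,0,20],[0,0,12],[0,0,0],[0,0,0]],"roll":[0,0,0,0,0,0,0,0],"fingers":[1,1,1,1,1,1,1,1]}' 40; python3 -m crank '{"translation":[[0,0,0],[0,0,0],[0,0,0],[0,0,0],[0,0,0],[0,0,0],[0,0,0],[0,0,0]],"roll":[0,0,0,0,0,0,0,0],"fingers":[0.65,0.6,0.5,0.4,0.3,0.2,0.1,0]}' 40; python3 -c "
from h import *
to([.526,-.0285,.034],1.406)"
```

```text
clock: 9.1
position: [0.5278, -0.0229, 0.0368]
ee_rot: [0.0, 0.762, 0.647, 0.0]
contact_force: [1.1, -0.5, -0.0]
width: 0.0853
gripper_force: 0.0
clock: 9.9
position: [0.528, -0.0234, 0.0376]
ee_rot: [0.001, 0.763, 0.647, 0.001]
contact_force: [0.0, -0.2, 5.8]
width: 0.0595
gripper_force: 43.3
shift [-5.4 -1.2  3.6] roll 0.001 pos [ 0.528  -0.0234  0.0376] t 9.9
```

```bash
python3 -m crank '{"translation":[[0,0,-5],[0,0,-10],[0,0,-10],[0,0,-10],[0,0,-5],[0,0,0],[0,0,0],[0,0,0]],"roll":[0,0,0,0,0,0,0,0],"fingers":[0,0,0,0,0,0,0,0]}' 40;  python3 -m crank '{"translation":[[0,0,0],[0,0,0],[0,0,0],[0,0,0]],"roll":[0,0,0,0],"fingers":[0,0,0,0]}'
python3 - <<'E'
from h import *
F=[]
for i in range(6):
    get_image("wrist");F.append(manip.get_state()["contact_force"])
s=manip.get_state();print(np.mean(F,0),np.std(F,0),s["moment"],s["position"])
E
```

```text
clock: 10.7
position: [0.5267, -0.0233, 0.0759]
ee_rot: [-0.0, 0.763, 0.647, -0.0]
contact_force: [-1.7, 0.6, -3.4]
width: 0.0594
gripper_force: 43.9
clock: 11.1
position: [0.5271, -0.0233, 0.0762]
ee_rot: [-0.0, 0.763, 0.647, -0.0]
contact_force: [-0.2, 1.2, -4.2]
width: 0.0594
gripper_force: 43.9
[ 0.22370248 -0.32362389 -2.9356712 ] [0.72528583 0.30252359 0.48005218] [ 0.04283153 -0.01921084  0.03509698] [ 0.52714406 -0.02334101  0.07630745]
```

```bash
python3 -m crank '{"translation":[[0,0,10],[0,0,12],[0,0,10],[0,0,4],[0,0,2],[0,0,1],[0,0,0],[0,0,0]],"roll":[0,0,0,0,0,0,0,0],"fingers":[0,0,0,0,0,0,0,0]}'; python3 -m crank '{"translation":[[0,0,0],[0,0,0],[0,0,0],[0,0,0],[0,0,0],[0,0,0]],"roll":[0,0,0,0,0,0],"fingers":[0.8,0.9,1,1,1,1]}'; python3 -m crank '{"translation":[[0,0,-15],[0,0,-40],[0,0,-40],[0,0,-45],[-42,-2,-20],[-47,-2,0],[-48,-2,0],[0,0,0]],"roll":[0,0,0,0,0,0,0,0],"fingers":[1,1,1,1,1,1,1,1]}';python3 -m crank '{"translation":[[0,0,0],[0,0,0]],"roll":[0,0],"fingers":[1,1]}'
python3 - <<'E'
from h import *
to([.498,-.157,.034],1.406)
ci=camera_info("wrist");im=get_image("wrist")
for p in ([.5447,.0921,.08],[.5251,-.0306,.08],[.4975,-.159,.08]):
    uv=cv2.projectPoints(np.array([p]),ci["rvec"],ci["tvec"],ci["mtx"],None)[0].ravel();print(uv)
    if abs(uv).max()<2000: cv2.drawMarker(im,tuple(int(v) for v in uv),(0,0,255))
cv2.imwrite("pics/w3.png",im)
E
```

```text
clock: 12.2
position: [0.5271, -0.0233, 0.0377]
ee_rot: [0.0, 0.763, 0.647, -0.0]
contact_force: [-2.5, 0.2, 2.7]
width: 0.0591
gripper_force: 44.2
clock: 12.8
position: [0.5272, -0.0233, 0.0373]
ee_rot: [0.0, 0.763, 0.647, 0.0]
contact_force: [-0.2, 0.5, 0.8]
width: 0.0854
gripper_force: 0.0
clock: 13.6
position: [0.4981, -0.1629, 0.1976]
ee_rot: [0.002, 0.764, 0.645, -0.001]
contact_force: [0.1, 0.3, 0.0]
width: 0.0856
gripper_force: 0.0
clock: 13.8
position: [0.4988, -0.1566, 0.1971]
ee_rot: [-0.001, 0.763, 0.647, 0.0]
contact_force: [0.0, 0.4, -0.4]
width: 0.0857
gripper_force: 0.0
shift [ -0.7  -0.6 163.1] roll 0.001 pos [ 0.4988 -0.1566  0.1971] t 13.8
[ 329.56596098 -209.89045023]
[329.11412807  46.67961703]
[319.32455905 243.93999233]
```

View pics/w3.png

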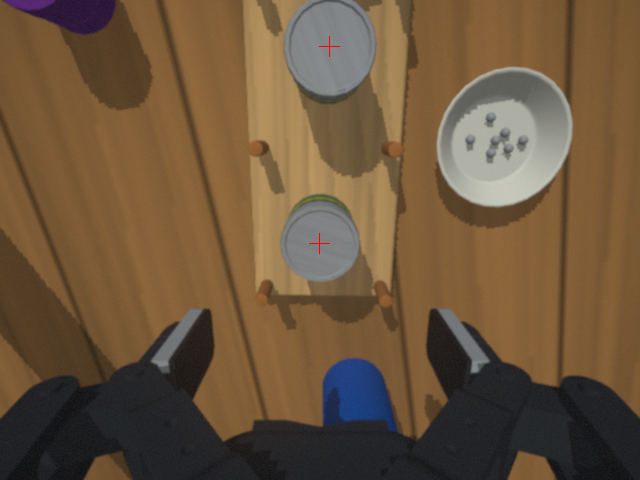

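The right lid is at (320,241), centred between the fingers. The middle tin stands upright at (330,48), and the bottle is clear at the bottom of the picture.

```bash
python3 -m crank '{"translation":[[0,0,30],[0,0,35],[0,0,35],[0,0,30],[0,0,20],[0,0,11],[0,0,0],[0,0,0]],"roll":[0,0,0,0,0,0,0,0],"fingers":[1,1,1,1,1,1,1,1]}' 40; python3 -m crank '{"translation":[[0,0,0],[0,0,0],[0,0,0],[0,0,0],[0,0,0],[0,0,0],[0,0,0],[0,0,0]],"roll":[0,0,0,0,0,0,0,0],"fingers":[0.65,0.6,0.5,0.4,0.3,0.2,0.1,0]}' 40; python3 -c "
from h import *
to([.498,-.157,.034],1.406)"
```

```text
clock: 14.65
position: [0.4997, -0.1572, 0.0369]
ee_rot: [0.001, 0.762, 0.647, 0.0]
contact_force: [-0.2, 0.5, 1.1]
width: 0.0856
gripper_force: 0.0
clock: 15.45
position: [0.4992, -0.1577, 0.0376]
ee_rot: [0.001, 0.763, 0.647, 0.0]
contact_force: [-0.1, 0.7, 5.9]
width: 0.0593
gripper_force: 42.9
shift [ 0.5 -1.3  3.6] roll 0.001 pos [ 0.4992 -0.1577  0.0376] t 15.45
```

```bash
python3 -m crank '{"translation":[[0,0,-5],[0,0,-10],[0,0,-10],[0,0,-10],[0,0,-5],[0,0,0],[0,0,0],[0,0,0]],"roll":[0,0,0,0,0,0,0,0],"fingers":[0,0,0,0,0,0,0,0]}' 40;  python3 -m crank '{"translation":[[0,0,0],[0,0,0],[0,0,0],[0,0,0]],"roll":[0,0,0,0],"fingers":[0,0,0,0]}'
python3 - <<'E'
from h import *
F=[]
for i in range(12):
    get_image("wrist");F.append(manip.get_state()["contact_force"])
s=manip.get_state();print(np.mean(F,0),np.std(F,0),s["moment"],s["position"])
E
```

```text
clock: 16.25
position: [0.4984, -0.1573, 0.0759]
ee_rot: [-0.0, 0.763, 0.647, -0.0]
contact_force: [-0.6, 0.4, -6.4]
width: 0.0594
gripper_force: 44.8
clock: 16.65
position: [0.4988, -0.1575, 0.0762]
ee_rot: [-0.0, 0.763, 0.647, -0.0]
contact_force: [-0.3, -0.7, -6.2]
width: 0.0594
gripper_force: 44.8
[ 0.12709072 -0.10594307 -6.69482672] [0.39719315 0.52893973 0.47243736] [-0.027568    0.00589428  0.02657178] [ 0.49884055 -0.15747983  0.07629961]
```

The right tin is clearly heaviest, at 6.7 N against about 3 N and 1.3 N. I'll keep hold of it and raise it.

```bash
python3 -m crank '{"translation":[[0,0,-10],[0,0,-20],[0,0,-30],[0,0,-30],[0,0,-25],[0,0,-15],[0,0,-5],[0,0,0]],"roll":[0,0,0,0,0,0,0,0],"fingers":[0,0,0,0,0,0,0,0]}' 50;  python3 -m crank '{"translation":[[0,0,0],[0,0,0],[0,0,0],[0,0,0],[0,0,0],[0,0,0]],"roll":[0,0,0,0,0,0],"fingers":[0,0,0,0,0,0]}'; python3 -c "
from h import *
cv2.imwrite('pics/s4.png',get_image('scene'))"
```

```text
clock: 18.05
position: [0.499, -0.1576, 0.2122]
ee_rot: [0.001, 0.763, 0.647, 0.0]
contact_force: [-0.3, -0.3, -6.4]
width: 0.0589
gripper_force: 56.1
clock: 18.65
position: [0.4988, -0.1575, 0.2111]
ee_rot: [-0.0, 0.763, 0.647, -0.0]
contact_force: [-0.5, -0.2, -6.6]
width: 0.0588
gripper_force: 56.1
```

View pics/s4.png

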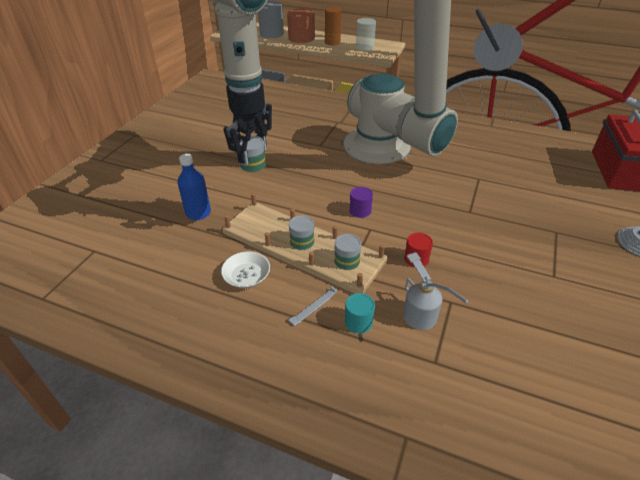

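The heaviest tin is upright in the gripper at (253,155), lifted about 173 mm. The other two stand in their bays at (301,233) and (347,251), and nothing else has moved.

```bash
python3 -c "
from rig import manip
print(manip.sign_off())"
```

```text
the job is handed in; nothing more can be done
None
```

The right-hand tin is the heaviest, pulling about 6.7 N against 3 N for the middle and 1.3 N for the left; it is held upright about 17 cm above the board, the other two are back in their bays, and the job is handed in (no verdict was returned).

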